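# Sweep the broken padlock into the scrap drawer

## Task

Three padlocks lie on top of the small two-drawer unit; one has lost its shackle (the steel hoop) and is scrap. Open the top drawer, gently slide the broken padlock along the top (do not pick it up) and over the front edge so that it drops into the drawer, then close the drawer fully without slamming it. Leave the two good padlocks, the glass jar and the carton on top of the unit where they are.

Things in the scene. Friction and masses are not known exactly. Their poses are not given: they have to be found in the camera images.
- cab: drawer unit of grey sheet with two white drawers one above the other, fixed to the bench: 260 deep (x) by 320 wide (y) by 184 high, flat top without lips. Origin: centre of its underside; its -x axis points out of the drawer fronts, z up. The closed drawer fronts lie at x = -130; the top plate (12 thick, upper face at z = 184) ends in front at x = -115
- top_edge (a point): middle of the front edge of the unit's upper face (x = -115, z = 184 of the unit); the edge runs along the unit's y
- cab_drawer0 (a joint): top drawer's slide: 0 closed, grows as it is pulled out towards the unit's -x, 0.18 m at the stop; it may start a little ajar; slides with about 1 N and stays where it is left
- cab_drawer0_handle (a point): middle of the top drawer's bar handle: a round steel bar, 11 thick and 120 long, parallel to the unit's y, its axis 35 in front of the drawer's face (29 clear between bar and face) and 38 below the unit's upper face; two 8 mm posts hold it 51 either side of the middle. Moves with the drawer
- drawer_floor (a point): centre of the top drawer's inner floor, axes as the unit's; inside, the drawer is 215 (x) by 278 (y) by 60 deep, walls 6 thick, white front 15 thick. Moves with the drawer
- lock_broken: the scrap padlock: brass-coloured block 45 (x) by 42 (y) by 22 high with dark seams and NO shackle, lying flat on top of the unit, 0.26 kg. Origin: centre of its underside
- lock_a: good padlock: the same block, 45 by 42 by 22, with its steel shackle, a hoop 36 wide that reaches to x = 53 along its own +x (towards the back of the unit). Origin: centre of the block's underside
- lock_b: good padlock, the same as lock_a
- jar: glass jar with steel lid, 54 diameter, 55 high, near the back of the unit's top. Origin: centre of its underside
- carton: closed cardboard box, 45 (x) by 85 (y) by 35 high, near the back of the unit's top. Origin: centre of its underside
Mind the look-alikes: they are no part of the job. What is shaped like the lock_broken but pink is not meant.

How it is judged (in metres and radians):
On the way, in this order (a step that is already met when the one before it is completed fails the run):
1. the top drawer is pulled out at least 80 mm, the broken padlock still on top of the unit (value of joint cab_drawer0 above 0.08 m and height (world z) of lock_broken above 0.178 m), for 0.1 s.
2. the broken padlock lies inside the open top drawer (x of lock_broken in the frame of drawer_floor between -0.115 and 0.115 m and y of lock_broken in the frame of drawer_floor between -0.14 and 0.14 m and z of lock_broken in the frame of drawer_floor between -0.01 and 0.062 m and value of joint cab_drawer0 above 0.03 m), for 0.2 s.
At the end, for the whole second after the job is handed in: the top drawer is closed to within 8 mm with the broken padlock lying at rest inside it; both good padlocks, the jar and the carton are within 20 mm of where they stood (value of joint cab_drawer0 below 0.008 m and x of lock_broken in the frame of drawer_floor between -0.115 and 0.115 m and y of lock_broken in the frame of drawer_floor between -0.14 and 0.14 m and z of lock_broken in the frame of drawer_floor between -0.01 and 0.062 m and linear speed of lock_broken below 0.03 m/s and distance of each of lock_a, lock_b, jar, carton from where it was at the start of the episode below 0.02 m); the robot touches nothing.
It fails at once if a good padlock, the jar or the carton is moved 20 mm or more (not (distance of lock_a from where it was at the start of the episode below 0.02 m) or not (distance of lock_b from where it was at the start of the episode below 0.02 m) or not (distance of jar from where it was at the start of the episode below 0.02 m) or not (distance of carton from where it was at the start of the episode below 0.02 m)).
It fails at once if the broken padlock is lifted more than 30 mm off the top (height (world z) of lock_broken above 0.214 m).
It fails at once if the gripper bears on the broken padlock with more than 20 N (contact force between the fingers and lock_broken above 20 N).
It fails at once if the drawer is slammed: it runs inwards faster than 0.45 m/s (velocity of joint cab_drawer0 below -0.45 m/s).
It also fails if it takes over 61 s, if anything falls off the work surface, if the arm or the gripper's body presses on something with over 40 N, if the wrist force passes 120 N, or if a joint passes its speed limit or range.

## Robot

A 7-joint arm with a two-finger parallel gripper is mounted at the origin on the work surface. World frame = base frame: x ahead of the robot, y to its left, z up, the work surface at z = 0. Lengths are in mm, angles in rad, forces in N, time in s.
With the tool pointing down it reaches from about 400 to 900 mm from the base axis. Payload 5.5 kg.
Tool frame: the origin (TCP) lies midway between the tips of the shut fingers; the grasp point (between the pads) lies behind it (bot.grip_point_offset is the z of the grasp point in the tool frame, in mm); z points along the fingers, y is the direction in which the jaws open and shut (so a half turn about z gives the same grasp; the last joint's range is limited). The gripper opens to 85 mm and grips with 20 to 120 N. Pads are 22 mm wide; open, the fingers measure 114 mm over their backs; the gripper's body (76 mm by 85 mm) begins 54 mm behind the grasp point. The pads swing forward as they close: fully open they stand 13 mm farther back than shut.
Start: joints at [1.601, 0.501, -0.427, 1.55, 0.221, 1.138, -0.21], TCP at [149.991, -632.457, 231.31] pointing down, gripper open.
Joint ranges: [-2.88, 2.88], [-0.31, 2.03], [-1.54, 1.56], [0.2, 2.42], [-1.41, 4.55], [0.19, 2.02], [-2.57, 2.57]. Speed limits (rad/s): [2.57, 2.57, 3.14, 3.14, 3.14, 3.14, 3.14].

## Interface

Orientations are given as a unit quaternion [x, y, z, w].
In Python, from station import bot gives the robot as it stands.
- The arm moves only by the shell command python3 -m handwheel 'ROWS' [FORCE]. ROWS is JSON, one flat list of numbers, 5 for each row, row after row: the finger opening in mm, from 0 to 85.4, then the shift along the world's x, y, z in mm, then the turn about the world's z in rad. A call has 1 to 5 rows; each row shifts and turns the commanded pose from where the row before left it; what a row does not reach is not made up. A row lasts 1/10 s, in which the tool goes at most 50 mm and 8.59 degrees, less where a joint would pass 70% of its speed; a pose out of reach is approached as far as the arm can. A call with a gripper value outside its range is refused whole. The fingers move at their own pace and stop on an object; FORCE is the grip in N (left out, the last holds). Time passes only in rows, so rows that do not move let the fingers close. It gives the time, the measured TCP pose, the force and the opening at its end, in the units of the state.
- bot.get_obs(): the state, without advancing time (a new reading comes with each control period).
- bot.read_camera(name): name is "side" or "top"; returns the picture (400x640x3 uint8, red, green, blue); there is no depth.
- bot.camera_info(name): a dict with "K" (3x3 intrinsics, pixels), "R" (3x3) and "t" (3): a world point X has camera coordinates R X + t. Camera axes: x right, y down, z forward; pixel columns grow to the right and rows downward; lengths in mm; the calibration is good to about 2 mm. A picture is of the moment at which its call begins. camera_info takes no time and is no camera call.
- bot.hand_in(): hands the job in, once; it reports no verdict.
The state is a dict: "time": time; "joint_pos": joint angles; "dq": joint speeds; "joint_torque": joint torques, N m; "position": TCP position; "orientation": TCP orientation; "ft_force": force on the tool from outside, world axes, zero at the start; "moment": the same for the moment, N m; "opening": opening from 0.0 (shut) to 1.0 (fully open).
Only numpy, scipy, OpenCV 4.12 (cv2) and the standard library are available. Lean on these libraries where they do the work, as an engineer would, in place of code of your own. Each camera call takes 0.05 s, during which the arm holds its last target.

## Working session

There is one attempt and no reset: what is moved stays moved. The work goes in short steps, Python scripts to look and compute and a shell command to move; the robot and the scene stay as the last step left them, time stands still between calls to the robot, and variables do not carry over. Pictures are saved under pics/ and viewed, and the job is handed in when it is done.

```bash
ls; mkdir -p pics; python3 - <<'E'
from station import bot
import cv2
for n in ("side","top"):
    im=bot.read_camera(n); cv2.imwrite(f"pics/{n}0.png",im[:,:,::-1]); c=bot.camera_info(n); print(n,c)
o=bot.get_obs(); print(o, bot.grip_point_offset)
E
```

```text
pics
side {'K': array([[442.27431704,   0.        , 319.1270521 ],
       [  0.        , 442.27431704, 200.46609712],
       [  0.        ,   0.        ,   1.        ]]), 'R': array([[-0.80243429, -0.59665306, -0.0102146 ],
       [-0.33686936,  0.46704939, -0.81754749],
       [ 0.49256293, -0.65258716, -0.57577058]]), 't': array([477.41041091, 269.79130672, 743.18519751])}
top {'K': array([[364.26618038,   0.        , 319.28131214],
       [  0.        , 364.26618038, 198.58828142],
       [  0.        ,   0.        ,   1.        ]]), 'R': array([[-0.00480176, -0.99996764, -0.0064542 ],
       [-0.99177116,  0.00558793, -0.1279013 ],
       [ 0.12793323,  0.00578694, -0.9917659 ]]), 't': array([ 61.48159638, 548.17834545, 760.9647647 ])}
{'time': 0.1, 'joint_pos': array([ 1.60116883,  0.5017872 , -0.42679467,  1.55135964,  0.22079463,
        1.13833337, -0.21029317]), 'dq': array([-4.38440531e-04, -1.54237269e-03, -3.42515955e-03, -2.80582182e-03,
       -5.55900333e-05, -3.25014768e-04, -1.10842417e-04]), 'joint_torque': array([-1.06376506e-02, -5.70814490e+01, -5.83858386e+00, -2.81751269e+01,
        1.03635518e-02,  5.63212903e-03,  3.63491347e-05]), 'position': array([ 149.77930165, -631.8411438 ,  230.33528807]), 'orientation': array([ 9.93228567e-01,  1.16173028e-01, -7.67143422e-05, -9.14208588e-04]), 'ft_force': array([ 1.17732613, -0.72764217,  0.39719587]), 'moment': array([-0.01839991,  0.00092594, -0.00162016]), 'opening': 0.9963201650859076} -18.700000000000003
```

View pics/side0.png

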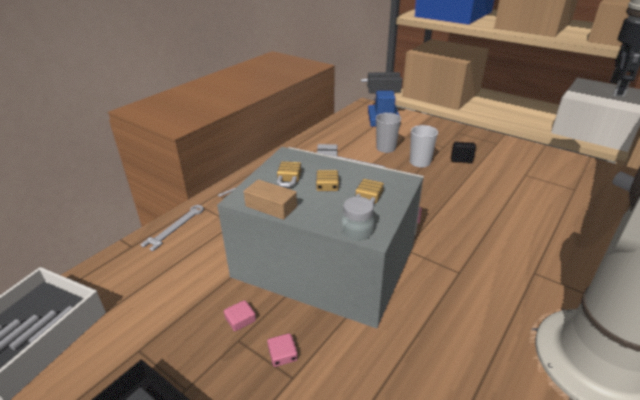

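View pics/top0.png

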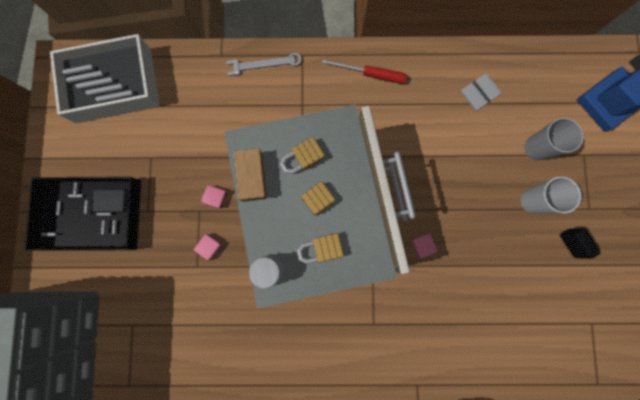

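```bash
cat > h.py <<'E'
import numpy as np
from station import bot
def ray(name,px,z):
    c=bot.camera_info(name); K,R,t=map(np.array,(c["K"],c["R"],c["t"]))
    C=-R.T@t; d=R.T@np.linalg.inv(K)@np.array([px[0],px[1],1.])
    return (C+d*(z-C[2])/d[2])
def proj(name,P):
    c=bot.camera_info(name); p=c["K"]@(c["R"]@np.array(P,float)+c["t"]); return p[:2]/p[2]
E
python3 - <<'E'
import cv2
a=cv2.imread("pics/top0.png"); cv2.imwrite("pics/topz.png",cv2.resize(a[95:315,215:435],None,fx=2.7,fy=2.7,interpolation=cv2.INTER_CUBIC))
a=cv2.imread("pics/side0.png"); cv2.imwrite("pics/sidez.png",cv2.resize(a[130:320,210:440],None,fx=3,fy=3,interpolation=cv2.INTER_CUBIC))
E
```

```text
(no output)
```

View pics/topz.png

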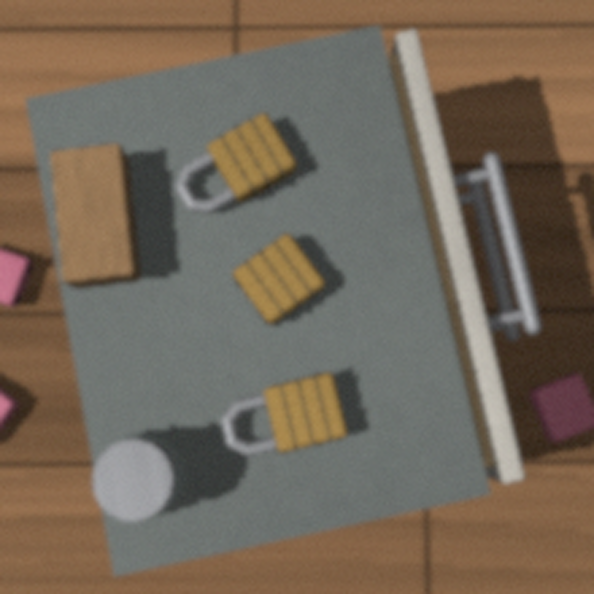

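View pics/sidez.png

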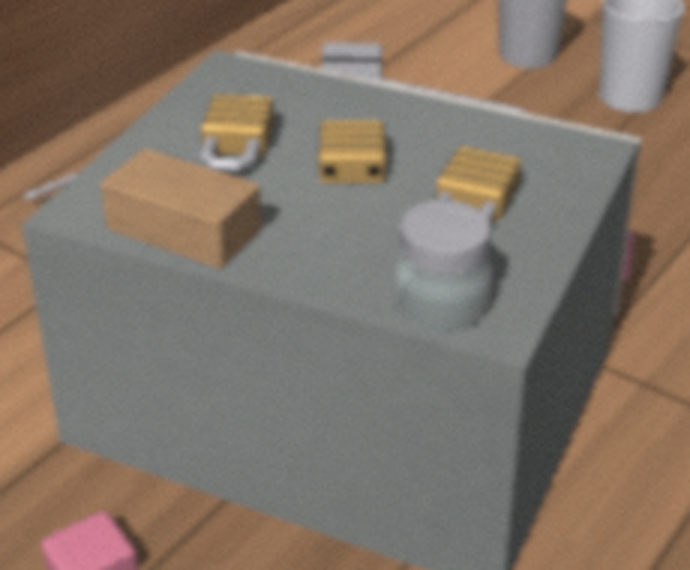

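```bash
cat >> h.py <<'E'
def Z(p): return ((p[0]+.5)/2.7-.5+215,(p[1]+.5)/2.7-.5+95)
E
python3 - <<'E'
from h import *
np.set_printoptions(precision=1,suppress=True)
c=[ray("top",Z(p),184)[:2] for p in [(28,98),(113,575),(490,493),(380,27)]]
bl,br,fr,fl=c; print(c)
print("w",np.linalg.norm(bl-br),np.linalg.norm(fl-fr),"d",np.linalg.norm(bl-fl),np.linalg.norm(br-fr))
# unit y axis: -x is front. 
y=fl-fr;y/=np.linalg.norm(y); y2=bl-br;y2/=np.linalg.norm(y2)
print("y dirs",y,y2, "angle of y",np.degrees(np.arctan2(y[1],y[0])),np.degrees(np.arctan2(y2[1],y2[0])))
x=bl-fl;x/=np.linalg.norm(x);print("x dir",x, np.degrees(np.arctan2(x[1],x[0])))
x=br-fr;x/=np.linalg.norm(x);print("x dir",x, np.degrees(np.arctan2(x[1],x[0])))
L=[ray("top",Z(p),206)[:2] for p in [(233,277),(287,235),(325,279),(272,323)]]
print("lock",L,np.mean(L,0)); print([np.linalg.norm(L[i]-L[i-1]) for i in range(4)], [np.degrees(np.arctan2(*(L[i]-L[i-1])[::-1])) for i in range(4)])
A=[ray("top",Z(p),206)[:2] for p in [(208,150),(264,113),(297,160),(241,198)]];print("a",np.mean(A,0))
B=[ray("top",Z(p),206)[:2] for p in [(264,385),(333,373),(347,437),(275,452)]];print("b",np.mean(B,0))
H=[ray("top",Z(p),146) for p in [(491,155),(534,330)]];print("handle",H,np.linalg.norm(H[0]-H[1]))
F=[ray("top",Z(p),184)[:2] for p in [(416,30),(523,478)]];print("front outer (z184?)",F)
print("jar",ray("top",Z((133,480)),239))
E
```

```text
[array([654.5, 228.8]), array([341.8, 166. ]), array([391.8, -74.2]), array([702.7,  -9.4])]
w 318.89203440016075 317.58009541380903 d 243.01893538441465 245.3128089734978
y dirs [1.  0.2] [1.  0.2] angle of y 11.770139928220747 11.357270747426162
x dir [-0.2  1. ] 101.43982798963755
x dir [-0.2  1. ] 101.74740401452625
lock [array([528.9,  89. ]), array([555.8,  54.6]), array([527.3,  30.6]), array([499.5,  64.3])] [527.9  59.6]
[np.float64(38.411930039755575), np.float64(43.68637321364963), np.float64(37.21737287883752), np.float64(43.73437243038498)] [np.float64(39.97541685542676), np.float64(-52.0572396937198), np.float64(-139.9105869712378), np.float64(129.5104808205039)]
a [608.2  76.5]
b [443.9  44.1]
handle [array([622.9, -89.9, 146. ]), array([ 498.8, -115.6,  146. ])] 126.71634171085209
front outer (z184?) [array([700.4, -33.8]), array([401.1, -95.6])]
jar [404.8 145.6 239. ]
```

```bash
python3 -m handwheel '[26,28,36,0,-0.03, 26,28,36,0,0, 26,28,36,0,0, 26,28,36,0,0, 26,28,36,0,0]' 20; python3 -m handwheel '[26,28,36,0,0, 26,28,36,0,0, 26,28,36,0,0, 26,28,36,0,0, 26,28,36,0,0]'; python3 -m handwheel '[26,28,36,0,0, 26,28,36,0,0, 26,28,36,0,0, 26,28,36,0,0, 26,0,0,0,0]'
```

```text
time: 0.6
position: [290.6, -450.6, 231.0]
orientation: [0.995, 0.101, -0.0, -0.0]
ft_force: [1.2, 0.5, -0.3]
opening: 0.303
time: 1.1
position: [430.5, -270.9, 231.2]
orientation: [0.995, 0.101, -0.0, 0.0]
ft_force: [0.1, -0.5, 0.0]
opening: 0.307
time: 1.6
position: [545.3, -120.3, 231.7]
orientation: [0.994, 0.107, 0.002, -0.002]
ft_force: [-1.1, -0.3, -0.1]
opening: 0.305
```

```bash
python3 -m handwheel '[26,0,0,0,0, 26,0,0,0,0]'; python3 - <<'E'
from h import *
import cv2
print(bot.get_obs()["position"],bot.get_obs()["orientation"])
cv2.imwrite("pics/t1.png",cv2.resize(bot.read_camera("top")[60:340,200:500,::-1],None,fx=2.6,fy=2,interpolation=cv2.INTER_CUBIC))
cv2.imwrite("pics/s1.png",bot.read_camera("side")[:,:,::-1])
E
```

```text
time: 1.8
position: [541.1, -129.7, 230.8]
orientation: [0.995, 0.101, -0.001, 0.0]
ft_force: [-0.0, 0.4, -0.2]
opening: 0.304
[ 541.08180548 -129.68980741  230.76975736] [ 9.94928793e-01  1.00578816e-01 -7.42685046e-04  2.16039664e-04]
```

View pics/t1.png

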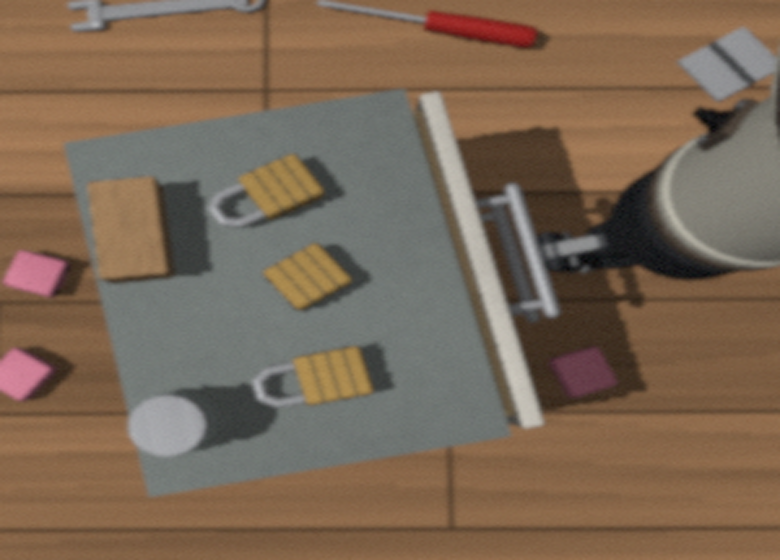

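View pics/s1.png

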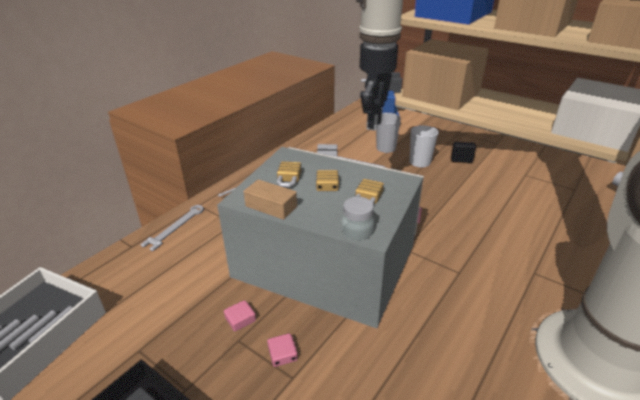

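```bash
python3 -m handwheel '[26,20,27,0,0, 26,0,0,-20,0, 26,0,0,-20,0, 26,0,0,-10,0, 26,0,0,0,0]'; python3 - <<'E'
from h import *
import cv2
cv2.imwrite("pics/t2.png",cv2.resize(bot.read_camera("top")[120:240,360:480,::-1],None,fx=5,fy=5,interpolation=cv2.INTER_CUBIC))
p=bot.get_obs()["position"];print(p)
E
```

```text
time: 2.4
position: [560.4, -102.7, 179.8]
orientation: [0.995, 0.1, -0.002, -0.0]
ft_force: [-0.4, 0.6, -0.1]
opening: 0.301
[ 561.29479079 -102.51317659  180.96336237]
```

View pics/t2.png

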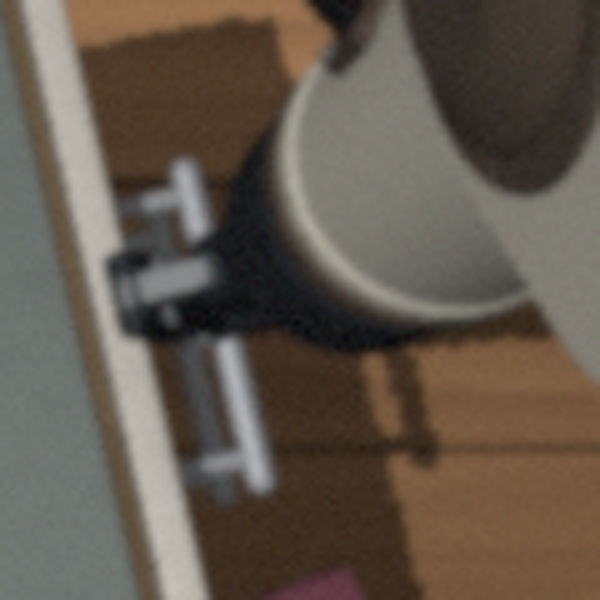

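```bash
python3 -m handwheel '[26,0,0,-10,0, 26,0,0,-10,0, 26,0,0,0,0]'; python3 -m handwheel '[26,0,0,-10,0, 26,0,0,-10,0, 26,0,0,0,0]'
```

```text
time: 2.75
position: [560.9, -101.6, 160.0]
orientation: [0.995, 0.101, -0.001, -0.0]
ft_force: [0.2, 0.9, -1.5]
opening: 0.306
time: 3.05
position: [560.7, -101.4, 139.5]
orientation: [0.995, 0.101, -0.001, -0.0]
ft_force: [-0.7, -0.0, -0.3]
opening: 0.303
```

Free of contact. Go 6 mm lower, then close on the bar.

```bash
python3 -m handwheel '[26,0,0,-6,0, 4,0,0,0,0, 4,0,0,0,0, 4,0,0,0,0, 4,0,0,0,0]' 30; python3 -m handwheel '[4,0,0,0,0]'
```

```text
time: 3.55
position: [561.6, -101.4, 134.9]
orientation: [0.995, 0.101, -0.0, -0.0]
ft_force: [0.7, 0.2, -6.9]
opening: 0.113
time: 3.65
position: [561.6, -101.5, 134.9]
orientation: [0.995, 0.101, -0.0, -0.0]
ft_force: [1.5, -1.0, -7.8]
opening: 0.115
```

```bash
python3 -m handwheel '[4,1,-5,1,0, 4,2,-10,0,0, 4,3,-15,0,0, 4,3,-15,0,0, 4,3,-15,0,0]'; python3 -m handwheel '[4,3,-15,0,0, 4,3,-15,0,0, 4,3,-15,0,0, 4,3,-15,0,0, 4,3,-15,0,0]';  python3 -m handwheel '[4,2,-10,0,0, 4,1,-5,0,0, 4,0,0,0,0, 4,0,0,0,0]'; python3 - <<'E'
from h import *
import cv2
cv2.imwrite("pics/t3.png",cv2.resize(bot.read_camera("top")[60:340,200:500,::-1],None,fx=2.6,fy=2,interpolation=cv2.INTER_CUBIC))
E
```

```text
time: 4.15
position: [574.0, -161.0, 135.0]
orientation: [0.995, 0.102, -0.0, -0.001]
ft_force: [5.1, 2.8, -16.5]
opening: 0.114
time: 4.65
position: [589.6, -235.6, 135.0]
orientation: [0.995, 0.102, 0.0, -0.001]
ft_force: [5.2, 2.9, -16.2]
opening: 0.11
time: 5.05
position: [592.9, -251.4, 135.0]
orientation: [0.995, 0.101, 0.001, -0.001]
ft_force: [6.0, -0.6, -16.0]
opening: 0.114
```

View pics/t3.png

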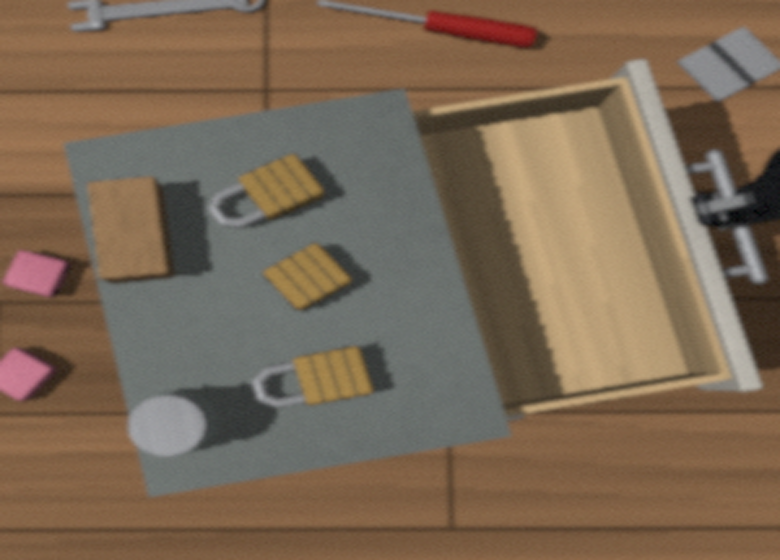

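```bash
python3 -m handwheel '[26,0,0,0,0, 26,0,0,0,0, 26,0,0,10,0, 26,0,0,40,0, 26,0,0,40,0]'; python3 - <<'E'
from h import *
np.set_printoptions(precision=1,suppress=True)
E=np.array([547.2,-41.8]);ux=np.array([-.201,.98]);uy=np.array([-.98,-.201])
def u(P): d=P[:2]-E; return np.array([d@ux,d@uy])
for n,p,z in [("carton c",(132,277),219),("carton c2",(121,147),219),("jar",(133,480),239),("a bot",(241,198),206),("a hoop",(180,190),195),("b hoop",(225,425),195),("b top",(264,385),206)]: print(n,u(ray("top",Z(p),z)))
for x in (158,30,0): print(x,E+ux*x+uy*-2)
print(bot.get_obs()["position"])
E
```

```text
time: 5.6
position: [591.5, -251.5, 228.0]
orientation: [0.995, 0.101, -0.0, -0.0]
ft_force: [1.0, -0.2, 0.9]
opening: 0.303
carton c [193.  -19.5]
carton c2 [ 184.4 -102.6]
jar [212.3 101.9]
a bot [116.6 -57.5]
a hoop [154.7 -73.4]
b hoop [156.   81.8]
b top [126.5  62.5]
158 [517.4 113.4]
30 [543.1 -12. ]
0 [549.2 -41.4]
[ 591.5 -251.5  228. ]
```

```bash
python3 -m handwheel '[20,-7,34,20,0.14, 20,-7,34,0,0.14, 20,-7,34,0,0.14]'; python3 - <<'E'
from h import *
print(bot.get_obs()["joint_pos"])
E
```

```text
time: 5.9
position: [571.7, -148.8, 249.3]
orientation: [0.951, 0.309, 0.002, 0.002]
ft_force: [0.3, 0.3, -0.6]
opening: 0.236
[ 0.80211378  0.44793778 -0.78405203  1.68127276  0.34379848  1.15098522
 -1.01681112]
```

```bash
python3 -m handwheel '[20,-6,28,0,-0.145, 20,-6,28,0,-0.145, 20,-6,28,0,-0.145, 20,-6,28,0,-0.145, 20,-6,28,0,-0.145]';python3 -m handwheel '[20,-6,28,0,-0.145, 20,-6,28,0,-0.145, 20,-6,28,0,-0.145, 20,-6,28,0,-0.145, 20,0,0,0,-0.145]'; python3 -m handwheel '[20,0,0,0,-0.145, 20,0,0,0,-0.145, 20,0,0,0,-0.145, 20,0,0,0,0]'; python3 - <<'E'
from h import *
import cv2
o=bot.get_obs();print(o["joint_pos"],o["position"]); q=o["orientation"]; print(np.degrees(2*np.arctan2(q[1],q[0])))
cv2.imwrite("pics/t4.png",cv2.resize(bot.read_camera("top")[60:340,200:500,::-1],None,fx=2.6,fy=2,interpolation=cv2.INTER_CUBIC))
cv2.imwrite("pics/s4.png",cv2.resize(bot.read_camera("side")[50:320,210:440,::-1],None,fx=2.2,fy=2.2))
E
```

```text
time: 6.4
position: [541.1, -8.5, 248.2]
orientation: [0.999, -0.054, 0.001, 0.0]
ft_force: [0.4, 1.2, 0.1]
opening: 0.237
time: 6.9
position: [517.9, 91.3, 243.4]
orientation: [0.941, -0.339, -0.004, 0.003]
ft_force: [-0.5, -0.4, -0.9]
opening: 0.23
time: 7.3
position: [514.6, 87.0, 232.8]
orientation: [0.903, -0.428, -0.014, 0.011]
ft_force: [0.1, 0.7, 0.3]
opening: 0.239
[-0.55486021  0.2745935   0.40024091  1.86223295 -0.1189845   1.0651394
 -2.56263675] [514.63215302  86.95851643 232.80573616]
-50.72853456483232
```

View pics/t4.png

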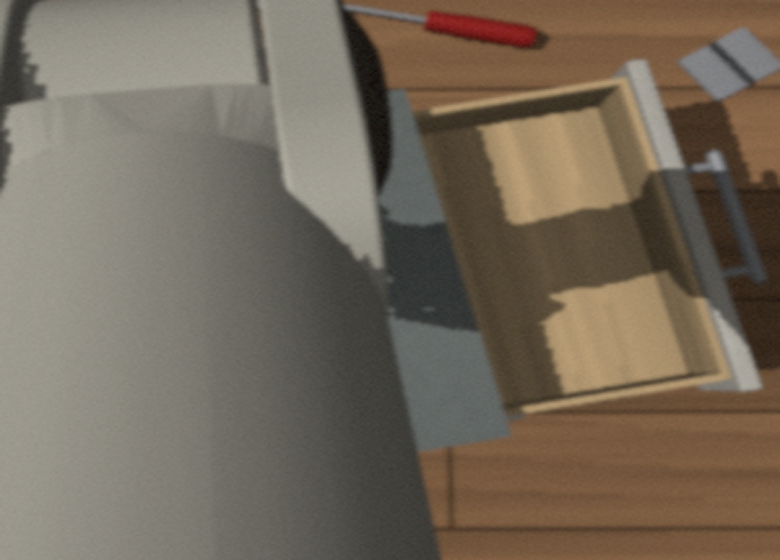

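View pics/s4.png

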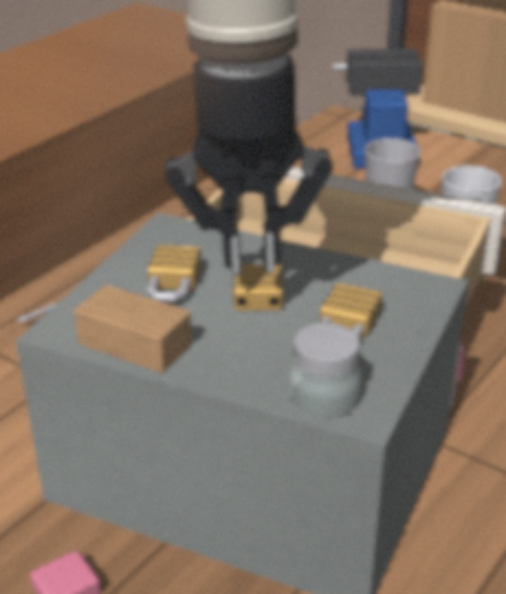

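```bash
python3 -m handwheel '[20,0,0,5,0.145, 20,0,0,5,0.145, 20,0,0,0,0.145, 20,0,0,0,0.145, 20,0,0,0,0.145]';python3 -m handwheel '[20,0,0,0,0.145, 20,0,0,0,0.145, 20,0,0,0,0.145, 20,0,0,0,0.145, 20,0,0,0,0.145]'; python3 -m handwheel '[20,0,0,0,0.145, 20,0,0,0,0.145, 20,0,0,0,0.145, 20,0,0,0,0.145, 20,0,0,0,0.145]'; python3 -m handwheel '[20,0,0,0,0]'; python3 - <<'E'
from h import *
o=bot.get_obs();print(o["joint_pos"],o["position"]); q=o["orientation"]; print(np.degrees(2*np.arctan2(q[1],q[0])))
E
```

```text
time: 7.9
position: [514.5, 86.0, 242.0]
orientation: [0.997, -0.077, -0.011, 0.015]
ft_force: [0.4, -0.3, -0.3]
opening: 0.233
time: 8.4
position: [514.5, 85.9, 242.0]
orientation: [0.959, 0.281, -0.004, 0.018]
ft_force: [-0.3, 0.8, -0.3]
opening: 0.228
time: 8.9
position: [514.5, 85.9, 242.2]
orientation: [0.797, 0.603, 0.003, 0.019]
ft_force: [-0.3, -0.9, 0.8]
opening: 0.239
time: 9.0
position: [514.4, 85.6, 242.1]
orientation: [0.799, 0.601, 0.003, 0.019]
ft_force: [0.4, 0.4, 0.1]
opening: 0.237
[-0.30080645  0.21322937  0.07142804  1.89294947  0.01984627  1.01483701
 -0.52252595] [514.43044724  85.60482207 242.14664429]
73.89537388641826
```

```bash
python3 -m handwheel '[20,2,12,0,0.121, 20,2,12,0,0.121, 20,0,0,0,0.121, 20,0,0,0,0.12, 20,0,0,0,0]'; python3 - <<'E'
from h import *
import cv2
o=bot.get_obs();print(o["joint_pos"],o["position"]); q=o["orientation"]; print(np.degrees(2*np.arctan2(q[1],q[0])))
from scipy.spatial.transform import Rotation as R
print(R.from_quat(q).as_matrix())
cv2.imwrite("pics/s5.png",cv2.resize(bot.read_camera("side")[50:320,210:440,::-1],None,fx=2.2,fy=2.2))
E
```

```text
time: 9.5
position: [518.4, 109.8, 241.8]
orientation: [0.634, 0.773, 0.007, 0.018]
ft_force: [-0.6, 0.3, 0.2]
opening: 0.236
[-2.73256872e-01  2.22371041e-01 -4.47484813e-04  1.88114297e+00
  2.49617670e-02  1.00536781e+00 -8.86416085e-02] [518.41563847 109.801705   241.81350014]
101.3491371113549
[[-0.19644323  0.97980601  0.0372859 ]
 [ 0.98034188  0.19698142 -0.01131923]
 [-0.01843528  0.03432934 -0.99924053]]
```

View pics/s5.png

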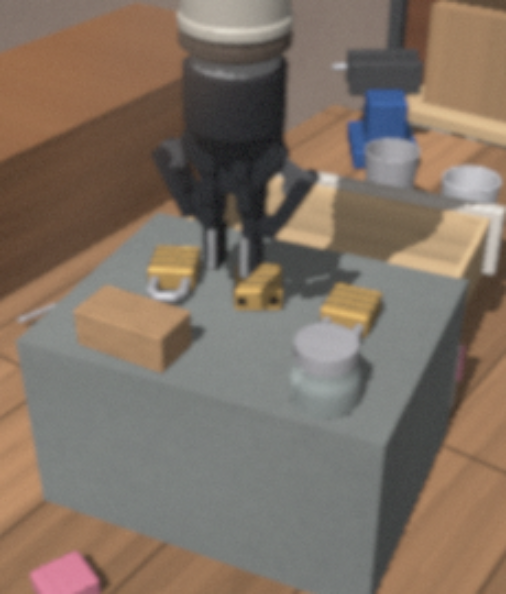

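```bash
python3 - <<'E'
from h import *
p=bot.get_obs()["position"]
f=lambda P:(proj("side",P)-[210,50])*2.2
print(f(p), f([p[0],p[1],184]), f([527.9,59.6,206]))
E
```

```text
[232.05398281 267.7223044 ] [233.07774945 326.21913302] [258.64964937 275.08627292]
```

```bash
python3 -m handwheel '[20,0,0,-15,0, 20,0,0,-10,0, 20,0,0,-10,0, 20,0,0,0,0]'; python3 -m handwheel '[20,0,0,-7,0, 20,0,0,-6,0, 20,0,0,0,0]'; python3 - <<'E'
from h import *
import cv2
cv2.imwrite("pics/s6.png",cv2.resize(bot.read_camera("side")[110:260,230:430,::-1],None,fx=4,fy=4))
E
```

```text
time: 9.95
position: [517.0, 109.7, 204.6]
orientation: [0.633, 0.774, 0.006, 0.017]
ft_force: [0.9, -0.5, -0.2]
opening: 0.236
time: 10.25
position: [517.6, 110.0, 192.4]
orientation: [0.633, 0.774, 0.006, 0.018]
ft_force: [-0.3, 0.9, -0.7]
opening: 0.238
```

View pics/s6.png

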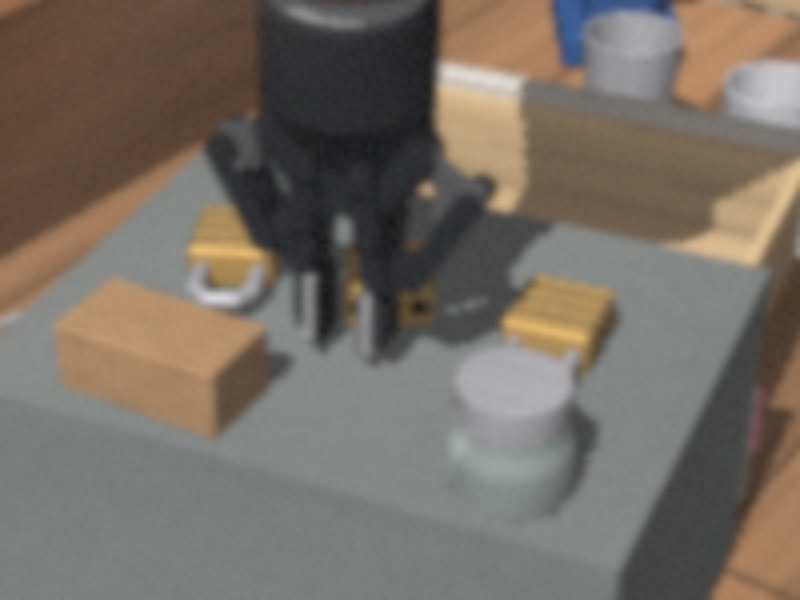

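```bash
python3 -m handwheel '[8,0,0,-2,0, 8,0,0,0,0, 8,1,-5,0,0, 8,1,-5,0,0, 8,1,-5,0,0]'; python3 -m handwheel '[8,1,-5,0,0, 8,1,-5,0,0, 8,1,-5,0,0, 8,1,-5,0,0, 8,1,-5,0,0]'; python3 - <<'E'
from h import *
import cv2
cv2.imwrite("pics/s7.png",cv2.resize(bot.read_camera("side")[110:260,230:430,::-1],None,fx=4,fy=4))
cv2.imwrite("pics/t7.png",cv2.resize(bot.read_camera("top")[60:340,200:500,::-1],None,fx=2.6,fy=2,interpolation=cv2.INTER_CUBIC))
E
```

```text
time: 10.8
position: [521.4, 94.8, 191.4]
orientation: [0.633, 0.774, 0.007, 0.018]
ft_force: [0.0, 1.7, -0.2]
opening: 0.095
time: 11.3
position: [526.5, 69.7, 191.4]
orientation: [0.633, 0.774, 0.007, 0.018]
ft_force: [1.7, 1.6, 1.0]
opening: 0.094
```

View pics/s7.png

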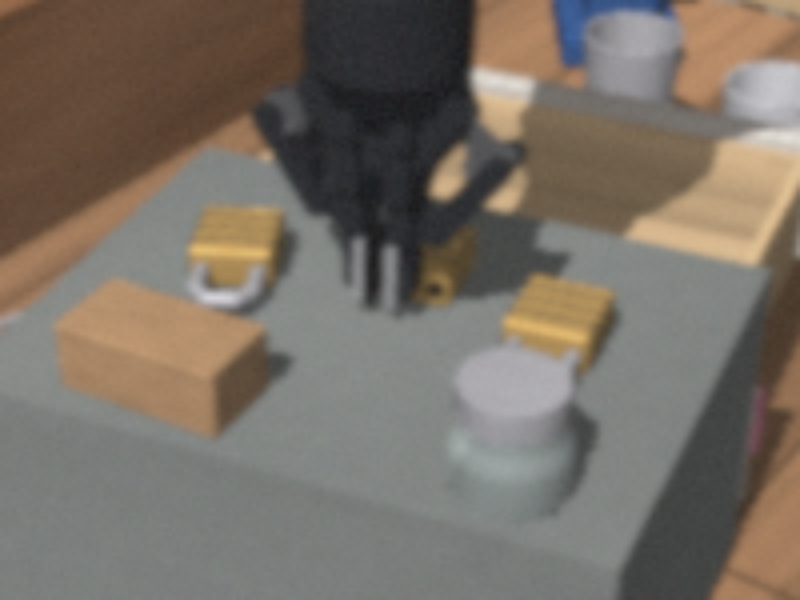

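View pics/t7.png

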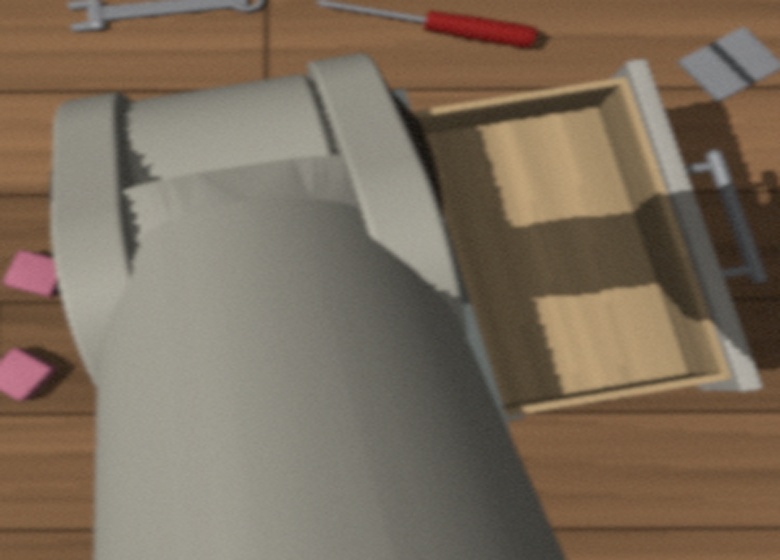

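```bash
python3 -m handwheel '[8,-2,10,0,0, 8,-4,-1,0,0, 8,-3,0,0,0, 8,0,0,0,0]';  python3 - <<'E'
from h import *
import cv2
cv2.imwrite("pics/s8.png",cv2.resize(bot.read_camera("side")[110:260,230:430,::-1],None,fx=4,fy=4))
E
```

```text
time: 11.8
position: [516.4, 79.1, 191.1]
orientation: [0.632, 0.774, 0.006, 0.018]
ft_force: [-0.7, 0.6, 0.1]
opening: 0.097
```

View pics/s8.png

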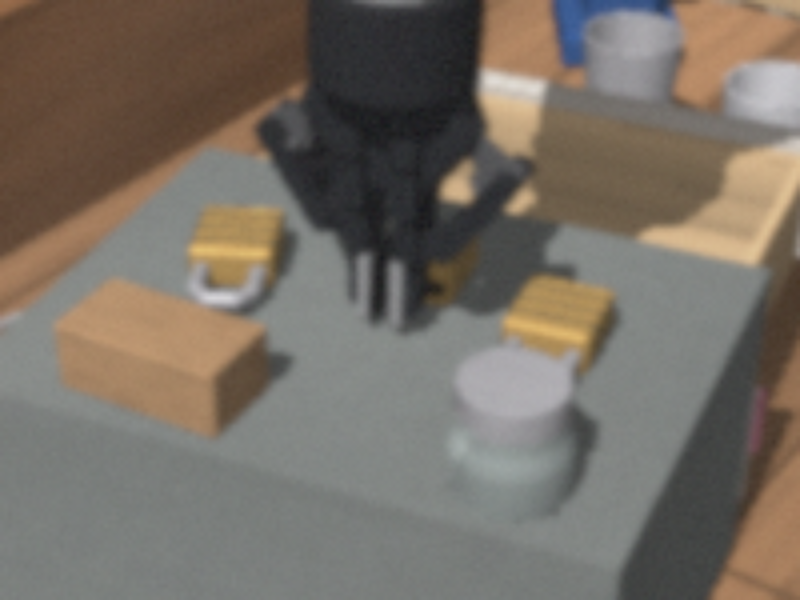

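```bash
python3 -m handwheel '[8,1,-5,0,0, 8,1,-5,0,0, 8,1,-5,0,0, 8,1,-5,0,0, 8,1,-5,0,0]'; python3 -m handwheel '[8,1,-5,0,0, 8,1,-5,0,0, 8,1,-5,0,0, 8,1,-5,0,0, 8,1,-5,0,0]';  python3 - <<'E'
from h import *
import cv2
cv2.imwrite("pics/s9.png",cv2.resize(bot.read_camera("side")[110:260,230:430,::-1],None,fx=4,fy=4))
cv2.imwrite("pics/t9.png",cv2.resize(bot.read_camera("top")[60:340,200:500,::-1],None,fx=2.6,fy=2,interpolation=cv2.INTER_CUBIC))
E
```

```text
time: 12.35
position: [522.4, 53.9, 191.3]
orientation: [0.633, 0.774, 0.007, 0.018]
ft_force: [-0.6, 1.7, 0.8]
opening: 0.096
time: 12.85
position: [527.3, 28.7, 191.3]
orientation: [0.633, 0.774, 0.007, 0.018]
ft_force: [0.3, 2.2, 1.1]
opening: 0.095
```

View pics/s9.png

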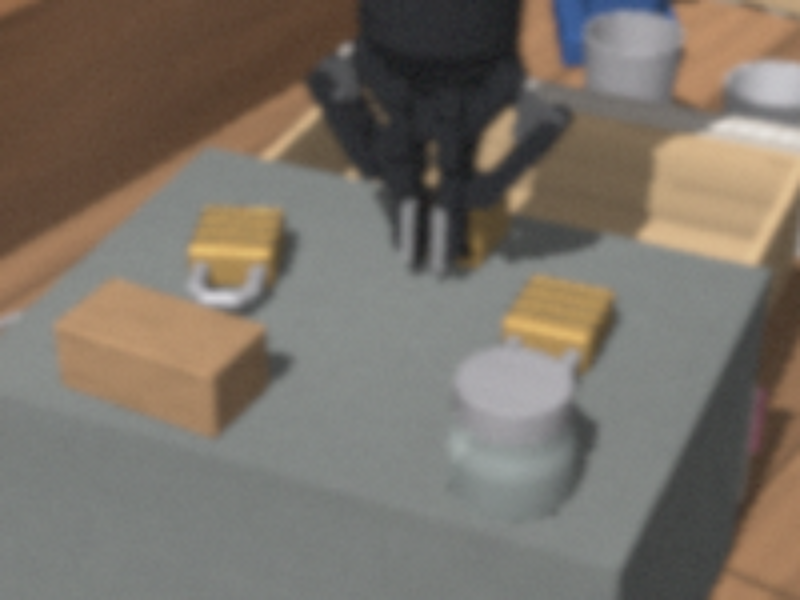

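View pics/t9.png

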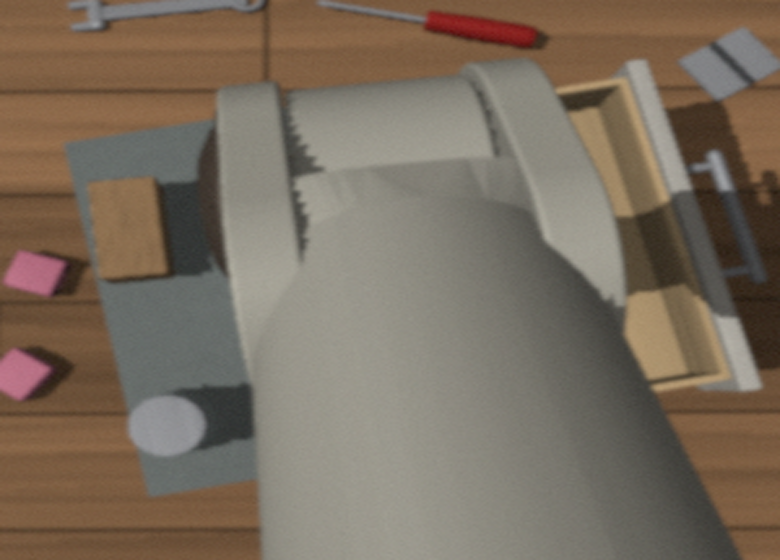

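```bash
python3 -m handwheel '[8,1,-5,0,0, 8,1,-5,0,0, 8,1,-5,0,0, 8,1,-5,0,0, 8,1,-5,0,0]'; python3 -m handwheel '[8,1,-5,0,0, 8,1,-5,0,0, 8,1,-5,0,0, 8,1,-5,0,0, 8,1,-5,0,0]'; python3 -m handwheel '[8,1,-5,0,0, 8,1,-5,0,0, 8,1,-5,0,0, 8,0,0,0,0]';  python3 - <<'E'
from h import *
import cv2
cv2.imwrite("pics/s10.png",cv2.resize(bot.read_camera("side")[90:240,250:450,::-1],None,fx=4,fy=4))
E
```

```text
time: 13.45
position: [532.2, 3.5, 191.2]
orientation: [0.633, 0.774, 0.007, 0.018]
ft_force: [-0.5, 1.5, -0.1]
opening: 0.092
time: 13.95
position: [537.4, -21.9, 191.3]
orientation: [0.633, 0.774, 0.007, 0.018]
ft_force: [-0.1, -0.4, -0.2]
opening: 0.092
time: 14.35
position: [540.3, -37.2, 191.2]
orientation: [0.633, 0.774, 0.007, 0.018]
ft_force: [-0.3, -0.5, -0.2]
opening: 0.089
```

View pics/s10.png

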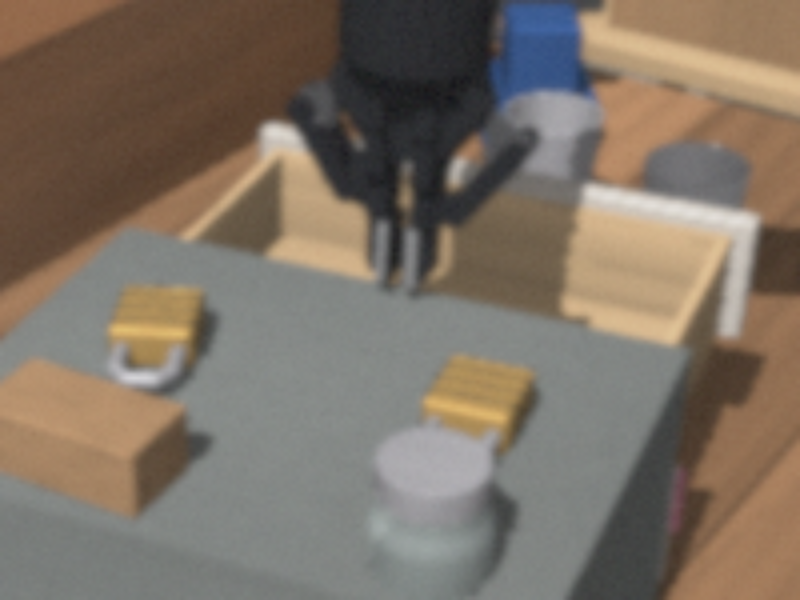

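```bash
python3 -m handwheel '[8,0,0,25,0, 8,0,0,25,0, 8,9,-38,0,0, 8,9,-38,0,0, 8,9,-38,0,0]'; python3 -m handwheel '[8,9,-38,0,0, 8,9,-38,0,0, 8,9,-38,0,0, 8,6,-26,0,0, 8,0,0,0,0]'; python3 - <<'E'
from h import *
import cv2
print(bot.get_obs()["joint_pos"])
cv2.imwrite("pics/s11.png",cv2.resize(bot.read_camera("side")[90:240,250:450,::-1],None,fx=4,fy=4))
cv2.imwrite("pics/t11.png",cv2.resize(bot.read_camera("top")[60:340,200:500,::-1],None,fx=2.6,fy=2,interpolation=cv2.INTER_CUBIC))
E
```

```text
time: 14.9
position: [567.8, -150.5, 241.8]
orientation: [0.632, 0.775, 0.007, 0.018]
ft_force: [0.8, -0.2, -0.4]
opening: 0.093
time: 15.4
position: [599.3, -295.5, 240.8]
orientation: [0.635, 0.772, 0.005, 0.019]
ft_force: [-0.5, 0.3, -0.3]
opening: 0.095
[ 0.28539773  0.46884442  0.18475366  1.54672318 -0.09520793  1.09555579
  0.68554246]
```

View pics/t11.png

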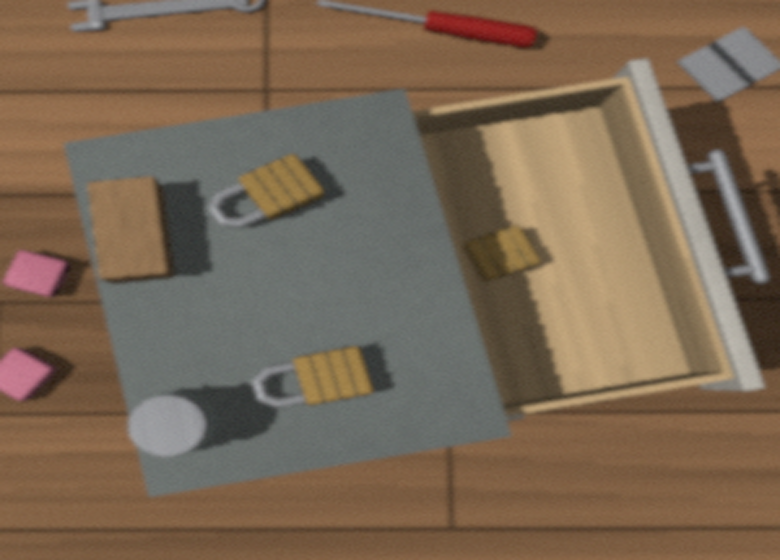

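View pics/s11.png

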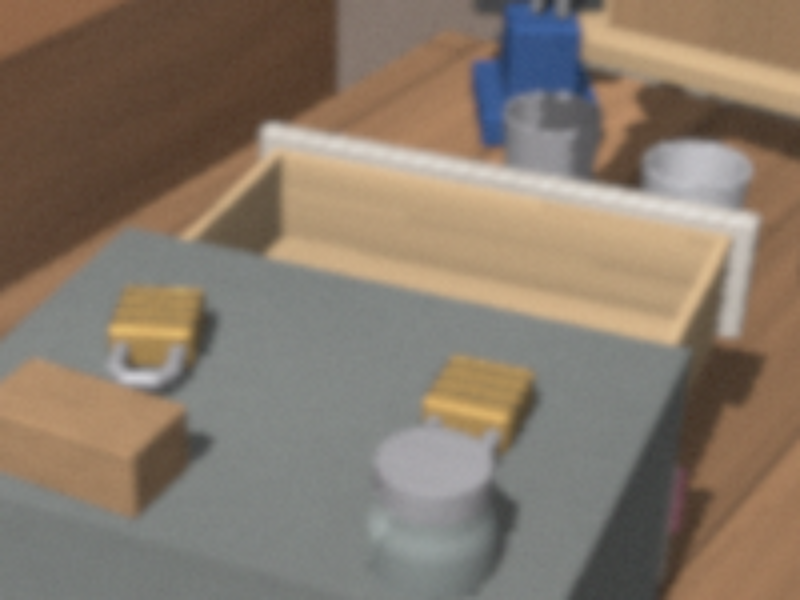

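```bash
python3 - <<'E'
from h import *
np.set_printoptions(precision=0,suppress=True)
for z in (0,60,100): print(z,ray("top",(522,198),z),ray("top",(525,150),z),ray("top",(413,215),146),ray("side",(423,165),0),ray("side",(424,128),z))
# handle now: crop px ends in t11
f=lambda p:((p[0]+.5)/2.6-.5+200,(p[1]+.5)/2-.5+60)
H=[ray("top",f(p),146) for p in [(717,155),(762,280)]]; print(H,(H[0]+H[1])/2)
E
```

```text
0 [ 552. -403.    0.] [ 664. -418.    0.] [ 502. -117.  146.] [ 530. -414.    0.] [ 634. -637.    0.]
60 [ 544. -369.   60.] [ 648. -384.   60.] [ 502. -117.  146.] [ 530. -414.    0.] [ 585. -519.   60.]
100 [ 539. -347.  100.] [ 637. -361.  100.] [ 502. -117.  146.] [ 530. -414.    0.] [ 553. -441.  100.]
[array([ 651., -242.,  146.]), array([ 530., -267.,  146.])] [ 591. -254.  146.]
```

```bash
python3 -m handwheel '[8,0,0,-40,0, 8,0,0,-40,0, 8,0,0,-26,0, 8,0,0,0,0]'; python3 -m handwheel '[8,-2,10,0,0, 8,-2,10,0,0, 8,-1,5,0,0, 8,-1,5,0,0, 8,-1,5,0,0]'; python3 -m handwheel '[8,-2,10,0,0, 8,-2,10,0,0, 8,-2,10,0,0, 8,-2,10,0,0, 8,-2,10,0,0]';
```

```text
time: 15.9
position: [597.4, -285.7, 130.6]
orientation: [0.632, 0.775, 0.006, 0.013]
ft_force: [-0.2, -0.1, 0.2]
opening: 0.096
time: 16.4
position: [594.1, -254.9, 136.7]
orientation: [0.633, 0.774, 0.007, 0.019]
ft_force: [0.7, -1.1, 0.4]
opening: 0.094
time: 16.9
position: [582.7, -203.9, 135.0]
orientation: [0.633, 0.774, 0.007, 0.018]
ft_force: [-0.1, -0.9, 1.1]
opening: 0.09
```

```bash
python3 - <<'E'
from h import *
import cv2
cv2.imwrite("pics/s12.png",cv2.resize(bot.read_camera("side")[90:240,250:450,::-1],None,fx=4,fy=4))
cv2.imwrite("pics/t12.png",cv2.resize(bot.read_camera("top")[60:340,200:500,::-1],None,fx=2.6,fy=2,interpolation=cv2.INTER_CUBIC))
E
```

```text
(no output)
```

View pics/t12.png

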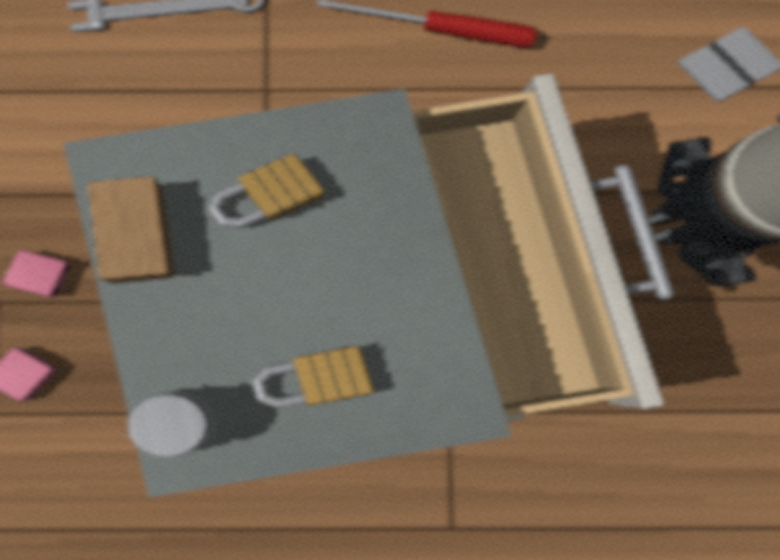

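```bash
python3 -m handwheel '[8,-2,10,0,0, 8,-2,10,0,0, 8,-2,10,0,0, 8,-2,10,0,0, 8,-2,10,0,0]'; python3 -m handwheel '[8,-2,10,0,0, 8,-2,9,0,0, 8,-1,5,0,0, 8,-1,5,0,0, 8,0,3,0,0]';python3 -m handwheel '[8,-1,3,0,0, 8,0,3,0,0, 8,0,2,0,0, 8,0,0,0,0]'; python3 - <<'E'
from h import *
import cv2
cv2.imwrite("pics/t13.png",cv2.resize(bot.read_camera("top")[60:340,200:500,::-1],None,fx=2.6,fy=2,interpolation=cv2.INTER_CUBIC))
E
```

```text
time: 17.5
position: [572.7, -154.0, 135.1]
orientation: [0.633, 0.774, 0.007, 0.018]
ft_force: [-0.3, -2.1, 0.7]
opening: 0.091
time: 18.0
position: [567.2, -122.5, 135.3]
orientation: [0.633, 0.774, 0.007, 0.018]
ft_force: [-0.8, -1.7, 0.3]
opening: 0.092
time: 18.4
position: [566.2, -114.5, 135.2]
orientation: [0.633, 0.774, 0.007, 0.018]
ft_force: [-0.7, -0.7, 0.8]
opening: 0.096
```

View pics/t13.png

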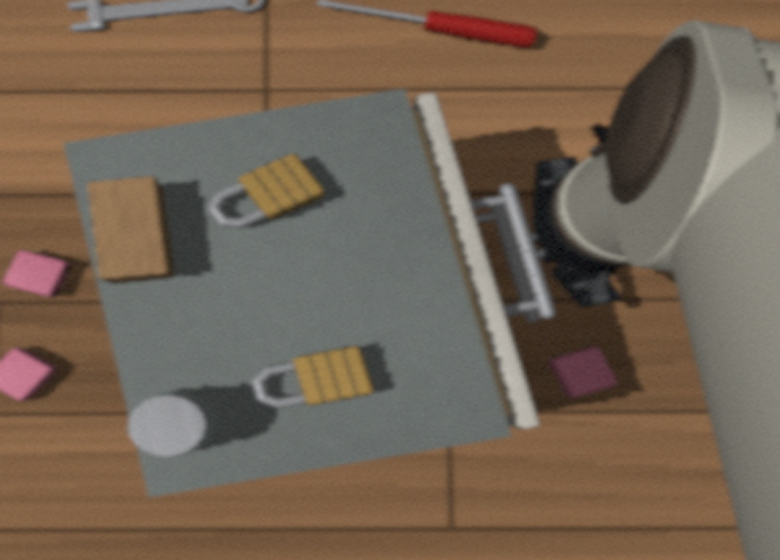

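```bash
python3 -m handwheel '[8,-1,3,0,0, 8,0,2,0,0, 8,0,0,0,0]'; python3 -m handwheel '[8,-1,3,0,0, 8,0,2,0,0, 8,0,0,0,0]'; python3 -m handwheel '[8,0,2,0,0, 8,0,1,0,0, 8,0,0,0,0]'
```

```text
time: 18.75
position: [565.2, -109.4, 135.2]
orientation: [0.632, 0.774, 0.007, 0.018]
ft_force: [0.1, -0.5, 1.3]
opening: 0.096
time: 19.05
position: [564.3, -106.1, 135.4]
orientation: [0.633, 0.774, 0.006, 0.019]
ft_force: [0.8, -3.7, 0.6]
opening: 0.093
time: 19.35
position: [564.2, -106.0, 135.4]
orientation: [0.634, 0.773, 0.005, 0.02]
ft_force: [0.7, -10.0, -1.1]
opening: 0.095
```

```bash
python3 -m handwheel '[8,0,-5,0,0, 8,2,-15,0,0, 8,6,-30,0,0, 8,6,-30,40,0, 8,6,-30,40,0]'; python3 -m handwheel '[8,0,-40,0,0, 8,0,0,0,0, 8,0,0,0,0]'; python3 - <<'E'
from h import *
import cv2
t=bot.read_camera("top")
cv2.imwrite("pics/t14.png",cv2.resize(t[95:315,215:435,::-1],None,fx=2.7,fy=2.7,interpolation=cv2.INTER_CUBIC))
a=cv2.imread("pics/top0.png")[:,:,::-1]
d=np.abs(t.astype(int)-a).max(2); d[:, 380:]=0; print("changed px",[(d[y0:y1,x0:x1]>50).sum() for x0,x1,y0,y1 in [(228,265,145,202),(278,328,135,177),(295,345,230,268),(245,285,253,290),(300,340,180,218)]])
E
```

```text
time: 19.85
position: [583.1, -212.1, 214.2]
orientation: [0.632, 0.775, 0.006, 0.016]
ft_force: [1.4, 0.3, -0.0]
opening: 0.095
time: 20.15
position: [583.4, -253.0, 214.4]
orientation: [0.634, 0.773, 0.007, 0.018]
ft_force: [0.6, 0.3, -0.6]
opening: 0.093
changed px [np.int64(0), np.int64(0), np.int64(0), np.int64(0), np.int64(278)]
```

View pics/t14.png

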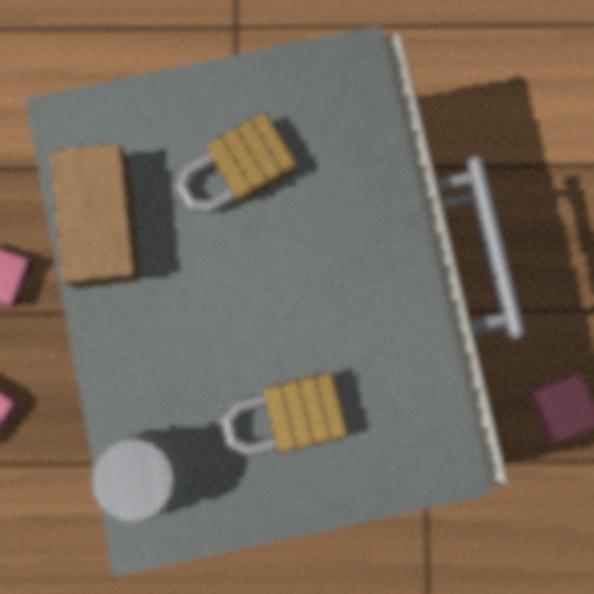

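```bash
python3 - <<'E'
from h import *
E=np.array([547.2,-41.8]);ux=np.array([-.201,.98])
m=(ray("top",Z((475,158)),146)+ray("top",Z((516,333)),146))/2
x=-115+(m[:2]-E)@ux; print("handle x",x,"drawer",-165-x)
if -165-x<6: print(bot.hand_in())
E
```

```text
handle x -165.4019918798362 drawer 0.40199187983620277
the job is handed in; nothing more can be done
None
```

I opened the top drawer about 165 mm by its handle and slid the broken padlock along the top with nearly shut fingers. It dropped over the front edge into the drawer. I then pushed the drawer shut at about 0.1 m/s until it met its stop at about 10 N, backed the arm clear and handed in at about 20 s of robot time.

**What the last checks showed:**
- **Drawer:** the handle measures 0.4 mm from its closed position, and the calibration is good to about 2 mm.
- **Broken padlock:** it lay flat on the drawer floor when I looked before closing. I could not see it once the drawer was shut.
- **Good padlocks, jar and carton:** comparing start and end pictures, none of these areas changed.
- **Forces:** the highest wrist force printed was about 18 N, while pulling the drawer open. During the slide it stayed under 3 N.

**What went wrong on the way:**
- I first turned the gripper the wrong way and the last joint came close to the end of its range. I turned it back, which left the tool tilted about 2°, with no visible effect.
- The padlock first sat off-centre against the fingers, so I backed off once and re-centred before pushing on.

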